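Fish the strainer basket out of the deep waste pot with the lifting hook

TASK

Take the lifting hook from its wire stand, catch the wire bail of the strainer basket at the bottom of the drainer's waste pot and lift the basket out, with nothing of the robot but the hook touching it. Set the basket down gently and upright in the shallow tray, unhook it, and hang the hook back on its stand. Leave the peeler and the shaker that are on the drainer where they are.

Things in the scene. Friction and masses are not known exactly. Their poses are not given: they have to be found in the camera images.
- hook_handle (a point): Lifting hook: T-shaped steel tool, 0.26 kg, hanging upright on its stand. This point: centre of its black handle bar, 20 mm thick (x), 110 long (y), 24 high; grasp it from above, at the middle, across its thickness. z runs up the 8 mm thick shank.
- hook_foot (a point): Centre of the underside of the hook's foot, 205 mm straight below the handle's centre. Two upturned prongs of 8 mm bar (anchor shape), one each way along x: prong centre lines 20 mm from the shank's (12 mm clear gap), tips 23 mm above the underside, bottom of the pocket between shank and prong 8 mm above it. The foot is 48 mm wide (x), 8 mm thick (y).
- stand: Wire stand, fixed; origin on the counter below the hanging handle. Two 8 mm wires run level along x at y = +-36 mm, tops at z = 210 mm, from uprights at x = -90 to open ends at x = +36 turned up 12 mm. The handle lies across them, shank between: its centre at z = 222, x -70..+20 mm. Raised 20 mm or more it can be drawn out to +x. Stand and tray may swap sides.
- drainer: Flat steel drop-in drainer plate (340 x 340 x 3 mm) let into the counter, fixed. Origin at counter level on the axis of its round waste pot: bore 128 mm, straight walls, floor 200 mm below the counter. z up. A tap 145 mm high stands at the corner x = +142, y = +138 mm.
- basket_mid (a point): Strainer basket: round perforated steel cup with a wire bail, standing loose and upright on the floor of the waste pot, up to 7 mm off the pot's axis. 106 mm across, 60 mm high, wall 3 mm, open inside, 0.3 to 0.6 kg. This point is on its axis, 30 mm above its underside. Axes as basket.
- basket: The same basket: origin at the centre of its underside, z up, y along the bail's hinge line. Sets down level; it hangs freely from the crown of its bail.
- bail_hinge (a point): Middle of the bail's hinge line (along basket y), 56 mm above the basket's underside. The bail is a rigid 6 mm wire arch, crown 54 mm from this line. It swings freely and falls to a stop 0.7 rad from upright: the crown then lies 35 mm towards the basket's +x or -x and 41 mm above this point. Which side is not reported and varies: find it by touch or sight.
- tray: Shallow empty steel tray, 270 mm (x) by 210 mm (y), 20 mm high, walls and floor 4 mm thick, fixed on the counter. Origin at the centre of its underside.
- peeler: Bystander, to be left alone: Y-shaped peeler, black handle, 140 mm long, lying flat on the drainer between the robot and the pot; origin on the handle's blade end.
- shaker: Bystander, to be left alone: plain steel shaker, 60 mm across, 92 mm high, standing on the drainer beyond the pot; origin at the centre of its underside.
Things that resemble listed ones, but are neither listed nor needed, are in the scene too. Leave any green or pink look-alike of the basket alone.

How it is judged:
By the outcome, as a careful person would: the job done as asked, in the order asked, and still so for the second after the job is handed in, with the robot touching nothing.
It also fails if it takes over 72 s, if anything falls off the work surface, if the arm or the gripper's body presses on something with over 40 N, if the wrist force passes 120 N, or if a joint passes its speed limit or range.

ROBOT

A 6-joint arm with a two-finger parallel gripper is mounted at the origin on the work surface. World frame = base frame: x ahead of the robot, y to its left, z up, the work surface at z = 0. Lengths are in m, angles in rad, forces in N, time in s.
With the tool pointing down it reaches from about 0.425 to 0.95 m from the base axis. Payload 3.5 kg.
Tool frame: the origin (TCP) lies at the very end of the fingers, on their centre line; the grasp point (between the pads) lies 19 mm behind it; z points along the fingers, y is the direction in which the jaws open and shut (so a half turn about z gives the same grasp; the last joint's range is limited). The gripper opens to 85 mm and grips with 20 to 120 N. Pads are 22 mm wide; open, the fingers measure 114 mm over their backs; the gripper's body (76 mm by 85 mm) begins 54 mm behind the grasp point. The pads swing forward as they close: fully open they stand 13 mm farther back than shut.
Start: joints at [1.078, 0.286, 1.577, -0, 1.279, -0.15], TCP at [0.227, 0.636, 0.231] pointing down, gripper open.
Joint ranges: [-2.77, 2.77], [-0.9, 2.22], [0.21, 2.48], [-1.53, 4.67], [0.24, 2.81], [-2.84, 2.84]. Speed limits (rad/s): [2.79, 2.79, 3.14, 3.14, 3.14, 3.14].

INTERFACE

Orientations are given as a unit quaternion [x, y, z, w].
In Python, from plant import ctrl, eyes, ticket gives the robot as it stands.
- The arm moves only by the tool send_rows, never from a script. Its arguments are lists of equal length, an entry for each row: "translation": the shift along the tool's x, y, z in units of 30 mm (1.0 is 30 mm), a list of three; "rotation": the turn, a rotation vector about the tool's x, y, z in units of 5 degrees (1.0 is 5 degrees), a list of three; "grip": the finger opening in mm, from 0 to 85.4. A call has 1 to 5 rows; each row shifts and turns the commanded pose from where the row before left it, along the tool's axes as they then stand; what a row does not reach is not made up. A row lasts 1/8 s, in which the tool goes at most 62.5 mm and 10.7 degrees, less where a joint would pass 70% of its speed; a pose out of reach is approached as far as the arm can. A call is refused whole if a number of a shift passes 1 or a number of a turn 1, either way. A call with a gripper value outside its range is refused whole. The fingers move at their own pace and stop on an object; "squeeze" is the grip in N (left out, the last holds). Time passes only in rows, so rows that do not move let the fingers close. It gives the time, the measured TCP pose, the force and the opening at its end, in the units of the state.
- ctrl.get_state(): the state, without advancing time (a new reading comes with each control period).
- eyes.read_camera(name): name is "scene" or "top" or "wrist"; returns a dict with "image" (384x512x3 uint8, blue, green, red), "mtx" (3x3 intrinsics, pixels), "xyz" and "orientation" of the camera in the world; the wrist camera has in their place "hand_eye" (4x4, takes a point from camera to tool coordinates, whose origin is the TCP and whose axes are the flange's). Camera axes: x right, y down, z forward; pixel columns grow to the right and rows downward; lengths in m; the calibration is good to about 2 mm. A picture is of the moment at which its call begins: read the wrist's pose just before it. There is no depth.
- ticket.sign_off(): hands the job in, once; it reports no verdict.
The state is a dict: "time": time; "qpos": joint angles; "dq": joint speeds; "joint_efforts": joint torques, N m; "eef_pos": TCP position; "tcp_rot": TCP orientation; "contact_force": force on the tool from outside, world axes, zero at the start; "wrist_torque": the same for the moment, N m; "opening": opening from 0.0 (shut) to 1.0 (fully open).
Only numpy, scipy, OpenCV 4.12 (cv2) and the standard library are available. Lean on these libraries where they do the work, as an engineer would, in place of code of your own. Each camera call takes 0.05 s, during which the arm holds its last target. There are 200 camera calls.

## Working session

There is one attempt and no reset: what is moved stays moved. The work goes in short steps, Python scripts to look and compute and a tool call to move; the robot and the scene stay as the last step left them, time stands still between calls to the robot, and variables do not carry over. Pictures are saved under pics/ and viewed, about 8 in all and at most 12, crops included, and the job is handed in when it is done.

Besides the shell and the picture viewer there is one more tool, called after "Call:" in YAML: its name, and indented under it one key for each argument. send_rows: Moves the arm, as the interface text tells. Its arguments: {"type":"object","properties":{"translation":{"type":"array"},"rotation":{"type":"array"},"grip":{"type":"array"},"squeeze":{"type":"number"}},"required":["translation","rotation","grip"]}

```bash
mkdir -p pics
cat > h.py <<'E'
import numpy as np, cv2, json
from scipy.spatial.transform import Rotation as R
from plant import ctrl, eyes, ticket
def snap(name,fn):
    s=ctrl.get_state(); c=eyes.read_camera(name)
    K=np.array(c["mtx"])
    if name=="wrist":
        T=np.eye(4);T[:3,:3]=R.from_quat(s["tcp_rot"]).as_matrix();T[:3,3]=s["eef_pos"]
        T=T@np.array(c["hand_eye"])
    else:
        T=np.eye(4);o=np.array(c["orientation"]);T[:3,:3]=R.from_quat(o).as_matrix() if o.size==4 else o.reshape(3,3);T[:3,3]=c["xyz"]
    cv2.imwrite("pics/%s.png"%fn,c["image"]); np.savez("pics/%s.npz"%fn,K=K,T=T)
def load(fn): d=np.load("pics/%s.npz"%fn); return d["K"],d["T"]
def px2z(fn,u,v,z):
    K,T=load(fn); d=T[:3,:3]@np.linalg.solve(K,[u,v,1]); p=T[:3,3]; return p+d*(z-p[2])/d[2]
def proj(fn,P):
    K,T=load(fn); q=K@(T[:3,:3].T@(np.array(P)-T[:3,3])); return q[:2]/q[2]
E
python3 - <<'E'
from h import *
s=ctrl.get_state(); print({k:np.round(v,3).tolist() for k,v in s.items()})
for n in("scene","top"): snap(n,n); print(n,load(n)[1].round(3).tolist(),load(n)[0].round(0).tolist())
a=cv2.imread("pics/scene.png");b=cv2.imread("pics/top.png")
E
```

```text
{'time': 0.0, 'qpos': [1.078, 0.287, 1.578, 0.0, 1.279, -0.15], 'dq': [0.001, 0.001, 0.0, 0.0, -0.0, -0.001], 'joint_efforts': [-0.001, -40.597, -29.263, -0.0, 0.006, 0.0], 'eef_pos': [0.227, 0.635, 0.23], 'tcp_rot': [0.171, 0.985, -0.001, -0.0], 'contact_force': [0.485, 0.07, -0.633], 'wrist_torque': [0.006, -0.031, -0.01], 'opening': 1.002}
scene [[-0.176, 0.724, -0.667, 1.336], [0.984, 0.127, -0.122, 0.197], [-0.004, -0.678, -0.735, 0.967], [0.0, 0.0, 0.0, 1.0]] [[438.0, 0.0, 254.0], [0.0, 438.0, 194.0], [0.0, 0.0, 1.0]]
top [[-0.019, -0.981, 0.191, 0.242], [-1.0, 0.015, -0.02, 0.075], [0.017, -0.192, -0.981, 1.352], [0.0, 0.0, 0.0, 1.0]] [[452.0, 0.0, 257.0], [0.0, 452.0, 190.0], [0.0, 0.0, 1.0]]
```

View pics/top.png

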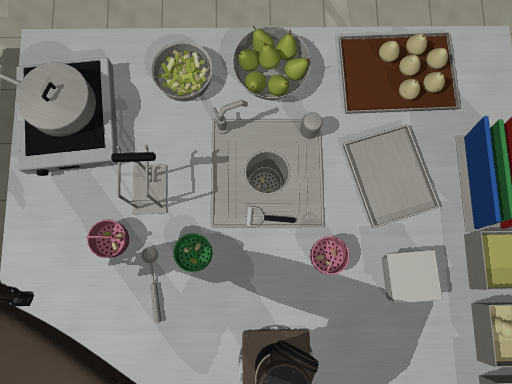

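View pics/scene.png

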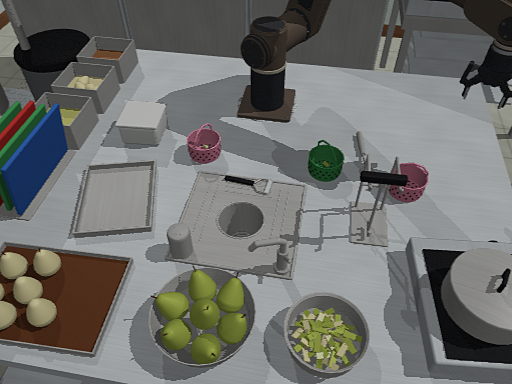

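Run:
```python
from h import *
a=cv2.imread("pics/top.png")[130:230,90:190];b=cv2.imread("pics/top.png")[140:210,225:325]
f=lambda i,s:cv2.resize(i,None,fx=s,fy=s,interpolation=cv2.INTER_CUBIC)
c=cv2.imread("pics/scene.png")[140:260,330:450]
A=f(a,4);C=f(c,10/3)
B=f(b,4)[:200]
o=np.zeros((600,800,3),np.uint8);o[:400,:400]=A;o[:400,400:]=C
o[400:600,:400]=B;cv2.imwrite("pics/z.png",o)
for u,v,z in[(134,157,.222),(267,172,0),(214,119.5,0.0),(322,121,0),(325,227,0),(212,227,0),(343,142,.02),(409,125,.02),(441,206,.02),(376,226,.02)]: print(px2z("top",u,v,z).round(3))
```

```text
[0.553 0.366 0.222]
[0.561 0.014 0.   ]
[0.732 0.177 0.   ]
[ 0.723 -0.163  0.   ]
[ 0.388 -0.157  0.   ]
[0.394 0.183 0.   ]
[ 0.647 -0.221  0.02 ]
[ 0.7  -0.43  0.02]
[ 0.443 -0.506  0.02 ]
[ 0.386 -0.305  0.02 ]
```

View pics/z.png

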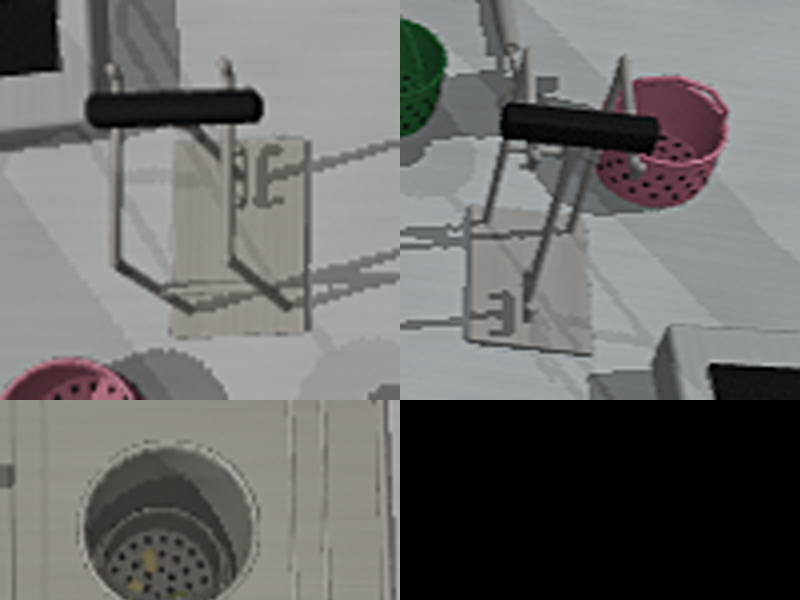

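```bash
cat >> h.py <<'E'
def go(x,y,z,yaw=None):
    "units needed: shift along tool xyz (/30mm), turn about tool z (/5deg); yaw = angle of tool x, deg"
    s=ctrl.get_state(); Rm=R.from_quat(s["tcp_rot"]); d=np.array([x,y,z])-s["eef_pos"]
    t=Rm.inv().apply(d)/.03; a=np.degrees(np.arctan2(*Rm.as_matrix()[1::-1,0]))
    print("pos",np.round(s["eef_pos"],4),"yaw",a.round(2),"rows t",t.round(3),"mm; turn z units",None if yaw is None else round(-((yaw-a+180)%360-180)/5,2))
    print("tilt",Rm.as_matrix()[:,2].round(4), "t",round(s["time"],2),"F",np.round(s["contact_force"],1),"op",round(s["opening"],3))
E
python3 - <<'E'
from h import *
print(np.array(eyes.read_camera("wrist")["hand_eye"]).round(3))
go(.50,.014,.33,90)
a,b=px2z("top",90+90/4,130+109/4,.23),px2z("top",90+262/4,130+105/4,.23);print(a,b,np.linalg.norm(a-b),np.degrees(np.arctan2(*(a-b)[1::-1])))
E
```

```text
[[-0.001 -0.956 -0.294  0.076]
 [ 1.    -0.001 -0.    -0.   ]
 [-0.    -0.294  0.956 -0.143]
 [ 0.     0.     0.     1.   ]]
pos [0.2266 0.6353 0.2302] yaw 160.36 rows t [-15.542 -16.448  -3.299] mm; turn z units 14.07
tilt [-9.0e-04 -1.6e-03 -1.0e+00] t 0.15 F [-0.8  0.8  0.7] op 0.999
[0.55083677 0.41811592 0.23      ] [0.55195135 0.30881829 0.23      ] 0.10930332074958639 90.58426686206367
```

Call:
send_rows:
  translation:
    - [0,0,-0.2]
    - [0,0,-0.2]
    - [0,0,-0.2]
    - [0,0,-0.2]
    - [0,0,-0.2]
  rotation:
    - [0,0,1]
    - [0,0,1]
    - [0,0,1]
    - [0,0,1]
    - [0,0,1]
  grip: [85,85,85,85,85]

```text
time: 0.78
eef_pos: [0.2267, 0.6355, 0.2609]
tcp_rot: [0.381, 0.925, -0.001, -0.0]
contact_force: [-0.2, -0.0, 0.1]
opening: 0.998
```

Call:
send_rows:
  translation:
    - [0,0,-0.2]
    - [0,0,-0.2]
    - [0,0,-0.2]
    - [0,0,-0.2]
    - [0,0,-0.2]
  rotation:
    - [0,0,1]
    - [0,0,1]
    - [0,0,1]
    - [0,0,1]
    - [0,0,1]
  grip: [85,85,85,85,85]

```text
time: 1.4
eef_pos: [0.2267, 0.6355, 0.2909]
tcp_rot: [0.572, 0.82, -0.001, 0.0]
contact_force: [-0.3, -0.3, -0.3]
opening: 0.995
```

Call:
send_rows:
  translation:
    - [0,0,-0.2]
    - [0,0,-0.2]
    - [0,0,-0.2]
    - [0,0,-0.2]
  rotation:
    - [0,0,1]
    - [0,0,1]
    - [0,0,1]
    - [0,0,1]
  grip: [85,85,85,85]

```text
time: 1.9
eef_pos: [0.2267, 0.6355, 0.3149]
tcp_rot: [0.706, 0.708, -0.001, 0.0]
contact_force: [-0.4, 0.1, 0.3]
opening: 0.994
```

Call:
send_rows:
  translation:
    - [-0.97,0.62,0]
    - [-0.97,0.62,0]
    - [-0.97,0.62,0]
    - [-0.97,0.62,0]
    - [-0.97,0.62,0]
  rotation:
    - [0,0,0]
    - [0,0,0]
    - [0,0,0]
    - [0,0,0]
    - [0,0,0]
  grip: [85,85,85,85,85]

```text
time: 2.52
eef_pos: [0.3211, 0.4897, 0.3149]
tcp_rot: [0.705, 0.709, -0.0, 0.0]
contact_force: [-0.1, 0.0, 0.2]
opening: 0.992
```

Call:
send_rows:
  translation:
    - [-0.97,0.62,0]
    - [-0.97,0.62,0]
    - [-0.97,0.62,0]
    - [-0.97,0.62,0]
    - [-0.97,0.62,0]
  rotation:
    - [0,0,0]
    - [0,0,0]
    - [0,0,0]
    - [0,0,0]
    - [0,0,0]
  grip: [85,85,85,85,85]

```text
time: 3.15
eef_pos: [0.415, 0.3448, 0.315]
tcp_rot: [0.705, 0.709, -0.0, -0.0]
contact_force: [0.6, -0.7, 0.0]
opening: 1.001
```

Call:
send_rows:
  translation:
    - [-0.97,0.62,0]
    - [-0.97,0.62,0]
    - [-0.97,0.62,0]
    - [-0.97,0.62,0]
    - [-0.97,0.62,0]
  rotation:
    - [0,0,0]
    - [0,0,0]
    - [0,0,0]
    - [0,0,0]
    - [0,0,0]
  grip: [85,85,85,85,85]

```text
time: 3.78
eef_pos: [0.5089, 0.1999, 0.315]
tcp_rot: [0.705, 0.709, -0.0, -0.0]
contact_force: [0.7, 0.2, -0.2]
opening: 0.993
```

Call:
send_rows:
  translation:
    - [-0.97,0.62,0]
    - [-0.97,0.62,0]
    - [-0.97,0.62,0]
    - [0,0,0]
  rotation:
    - [0,0,0]
    - [0,0,0]
    - [0,0,0]
    - [0,0,0]
  grip: [85,85,85,85]

```text
time: 4.28
eef_pos: [0.5655, 0.1123, 0.3146]
tcp_rot: [0.706, 0.708, -0.001, -0.0]
contact_force: [-0.9, -0.2, 0.1]
opening: 0.997
```

Run:
```python
from h import *
snap("wrist","w1"); go(.553,.366,.26,90.5)
i=cv2.imread("pics/w1.png"); u,v=proj("w1",[.561,.012,-.06]);print(u,v)
u,v=int(min(max(u,110),402)),int(min(max(v,100),284));c=i[v-100:v+100,u-110:u+110];print("origin",u-110,v-100)
g=cv2.cvtColor(c,cv2.COLOR_BGR2LAB);g[...,0]=cv2.createCLAHE(3,(4,4)).apply(g[...,0]);c=cv2.cvtColor(g,cv2.COLOR_LAB2BGR)
cv2.imwrite("pics/w1c.png",cv2.resize(c,None,fx=3,fy=3,interpolation=cv2.INTER_CUBIC))
```

```text
pos [0.5649 0.1134 0.3147] yaw 90.25 rows t [ 8.421 -0.358  1.826] mm; turn z units -0.05
tilt [-1.4e-03  4.0e-04 -1.0e+00] t 4.33 F [-0.3  0.   0.2] op 0.995
254.0988280745408 200.37437623857943
origin 144 100
```

View pics/w1c.png

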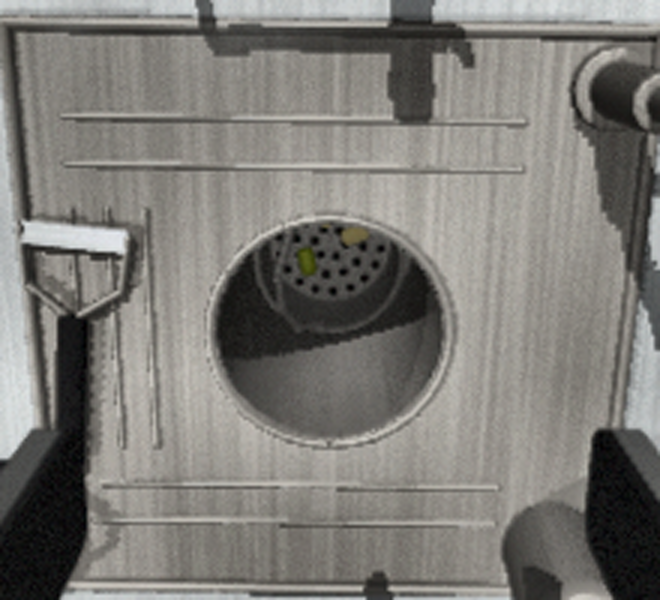

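Call:
send_rows:
  translation:
    - [-1,0,0.3]
    - [-1,0,0.3]
    - [-1,0,0.3]
    - [-1,0,0.3]
    - [-1,0,0.3]
  rotation:
    - [0,0,0]
    - [0,0,0]
    - [0,0,0]
    - [0,0,0]
    - [0,0,0]
  grip: [85,85,85,85,85]

```text
time: 4.95
eef_pos: [0.5654, -0.0355, 0.27]
tcp_rot: [0.704, 0.71, 0.0, -0.0]
contact_force: [0.4, 0.6, -0.1]
opening: 0.997
```

Call:
send_rows:
  translation:
    - [-0.8,0,0]
    - [0,0,0]
  rotation:
    - [0,0,0]
    - [0,0,0]
  grip: [85,85]

```text
time: 5.2
eef_pos: [0.5657, -0.06, 0.2701]
tcp_rot: [0.705, 0.709, 0.0, -0.0]
contact_force: [-0.0, 0.7, -0.1]
opening: 0.996
```

Run:
```python
from h import *
snap("wrist","w2"); go(.553,.366,.26,90.5)
i=cv2.imread("pics/w2.png"); u,v=proj("w2",[.561,.012,-.1]);print(u,v)
u,v=int(u),int(max(v,75));c=i[v-75:v+75,u-90:u+90];print("origin",u-90,v-75)
g=cv2.cvtColor(c,cv2.COLOR_BGR2LAB);g[...,0]=cv2.createCLAHE(3,(4,4)).apply(g[...,0]);c=cv2.cvtColor(g,cv2.COLOR_LAB2BGR)
cv2.imwrite("pics/w2c.png",cv2.resize(c,None,fx=4,fy=4,interpolation=cv2.INTER_CUBIC))
```

```text
pos [ 0.5658 -0.0592  0.2703] yaw 90.35 rows t [14.176 -0.339  0.354] mm; turn z units -0.03
tilt [-2.e-04  8.e-04 -1.e+00] t 5.25 F [ 0.4 -0.1 -0.7] op 0.996
253.95521164007704 105.47056026250377
origin 163 30
```

View pics/w2c.png

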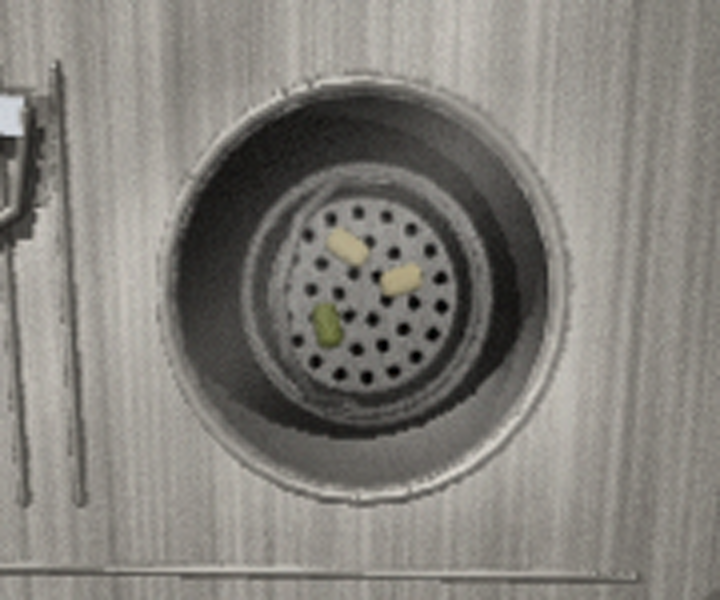

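```bash
cat > bail.py <<'E'
from h import *
pot=px2z("w2",254.4,102.2,0);bk=px2z("w2",254.9,103.5,-.14);print("pot",pot.round(4),"basket",bk.round(4))
def pts(yaw,side,c=bk):
    t=np.linspace(-np.pi/2,np.pi/2,61); y=50*np.sin(t)/1000; h=54*np.cos(t)/1000
    P=np.stack([side*h*np.sin(.7),y,.056+h*np.cos(.7)],1)
    return R.from_euler("z",yaw,degrees=True).apply(P)+[c[0],c[1],-.2]
if __name__=="__main__":
    i=cv2.imread("pics/w2.png");u0,v0=218,66;S=10
    c=cv2.resize(i[v0:v0+76,u0:u0+76],None,fx=S/2*1.05,fy=S/2*1.05,interpolation=cv2.INTER_CUBIC);S=S/2*1.05
    g=cv2.cvtColor(c,cv2.COLOR_BGR2GRAY);g=cv2.createCLAHE(3,(3,3)).apply(g);a=cv2.cvtColor(g,cv2.COLOR_GRAY2BGR);b=a.copy()
    for yaw,col in((0,(0,0,255)),(20,(0,255,0)),(-20,(255,128,0))):
        q=np.array([(proj("w2",p)-[u0-.5,v0-.5])*S for p in pts(yaw,-1)]).astype(int);cv2.polylines(b,[q],False,col,1)
    for z,r in((-.14,.053),(-.2,.05)):
        q=np.array([(proj("w2",[bk[0]+r*np.cos(t),bk[1]+r*np.sin(t),z])-[u0-.5,v0-.5])*S for t in np.linspace(0,6.3,60)]).astype(int);cv2.polylines(b,[q],False,(0,255,255),1)
    cv2.imwrite("pics/bail.png",np.hstack([a,b]))
E
python3 bail.py
```

```text
pot [0.5623 0.017  0.    ] basket [ 0.5624  0.0152 -0.14  ]
```

View pics/bail.png

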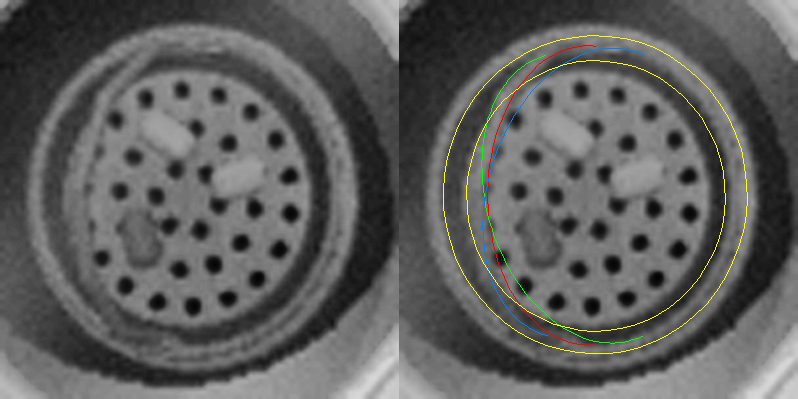

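```bash
cat > fit.py <<'E'
from h import *
import itertools
i=cv2.cvtColor(cv2.imread("pics/w2.png"),cv2.COLOR_BGR2GRAY).astype(np.float32)
d=cv2.GaussianBlur(i,(0,0),1.2)-cv2.GaussianBlur(i,(0,0),3)
K,T=load("w2")
res=[]
t=np.linspace(-1.4,1.4,60)
for yaw,dx,dy,n,hw in itertools.product(range(-180,180,3),(-2,0,2),(-2,0,2),(1,.8,.65,.5),(48,51)):
    y=hw*np.sign(np.sin(t))*abs(np.sin(t))**n/1000;h=54*np.cos(t)**n/1000
    P=R.from_euler("z",yaw,degrees=True).apply(np.stack([h*np.sin(.7),y,.056+h*np.cos(.7)],1))+[.5615+dx/1e3,.0152+dy/1e3,-.2]
    q=(P-T[:3,3])@T[:3,:3]@K.T;q=q[:,:2]/q[:,2:]
    m=cv2.remap(d,q[:,:1].astype(np.float32),q[:,1:].astype(np.float32),1)
    w=h*1000>15
    res.append((float(np.mean(m[w])),yaw,dx,dy,n,hw,q))
res.sort(key=lambda r:-r[0])
for r in res[:8]:print(r[:6])
seen=[]
for r in res:
    if all(abs((r[1]-s+180)%360-180)>20 for s in seen): seen.append(r[1]);print("peak",r[:6])
u0,v0=218,66;S=7.5
c=cv2.resize(i[v0:v0+76,u0:u0+76].astype(np.uint8),None,fx=S,fy=S,interpolation=cv2.INTER_CUBIC)
c=cv2.createCLAHE(2,(2,2)).apply(c);c=cv2.cvtColor(c,cv2.COLOR_GRAY2BGR)
for p in ((res[0][6]-[u0-.5,v0-.5])*S)[::4]: cv2.circle(c,tuple(p.astype(int).tolist()),2,(0,0,255),-1)
cv2.imwrite("pics/fit.png",c)
E
python3 fit.py
```

```text
(4.364546775817871, 48, 2, 2, 0.5, 48)
(4.298843860626221, 51, 2, 2, 0.5, 48)
(4.209693431854248, 45, 2, 2, 0.5, 48)
(4.137828826904297, 54, 2, 2, 0.5, 48)
(4.06130838394165, 42, 2, 2, 0.5, 48)
(4.011821746826172, 48, 0, 0, 0.5, 51)
(3.968583822250366, 51, 0, 0, 0.5, 51)
(3.941032886505127, 54, 0, 0, 0.5, 51)
peak (4.364546775817871, 48, 2, 2, 0.5, 48)
peak (3.8430240154266357, 75, 0, 2, 0.5, 48)
peak (3.561626672744751, 96, -2, 2, 0.5, 48)
peak (3.3764708042144775, 153, -2, 0, 0.5, 48)
peak (3.3627309799194336, -87, 0, 0, 0.5, 51)
peak (3.3188366889953613, -66, 0, -2, 0.5, 51)
peak (3.262925148010254, 27, 2, 0, 0.5, 48)
peak (3.1494195461273193, 120, -2, 2, 0.5, 48)
peak (3.0317766666412354, -45, -2, 0, 0.5, 51)
peak (2.95428204536438, 6, 2, 0, 0.5, 48)
peak (2.7634692192077637, -108, 0, 0, 0.5, 51)
peak (2.7114672660827637, 174, 0, -2, 0.5, 51)
peak (2.7077157497406006, -24, 2, 0, 0.5, 48)
peak (2.5039546489715576, -150, 2, 2, 0.5, 51)
peak (2.299290657043457, -129, -2, -2, 0.5, 48)
```

View pics/fit.png

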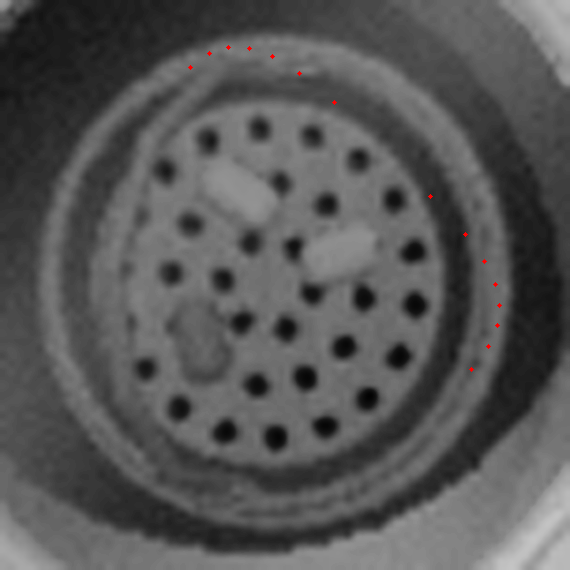

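Call:
send_rows:
  translation:
    - [1,0,0]
    - [1,0,0]
    - [1,0,0]
    - [1,0,0]
    - [1,0,0]
  rotation:
    - [0,0,0]
    - [0,0,0]
    - [0,0,0]
    - [0,0,0]
    - [0,0,0]
  grip: [85,85,85,85,85]

```text
time: 5.88
eef_pos: [0.5644, 0.0928, 0.2706]
tcp_rot: [0.704, 0.71, 0.0, -0.0]
contact_force: [0.1, -0.5, 0.2]
opening: 0.995
```

Call:
send_rows:
  translation:
    - [1,0,0]
    - [1,0,0]
    - [1,0,0]
    - [1,0,0]
    - [1,0,0]
  rotation:
    - [0,0,0]
    - [0,0,0]
    - [0,0,0]
    - [0,0,0]
    - [0,0,0]
  grip: [85,85,85,85,85]

```text
time: 6.5
eef_pos: [0.563, 0.2428, 0.2706]
tcp_rot: [0.704, 0.71, 0.0, -0.0]
contact_force: [0.4, -0.3, 0.1]
opening: 0.998
```

Call:
send_rows:
  translation:
    - [1,0,0]
    - [1,-0.2,0]
    - [1,-0.2,0]
    - [1,0,0]
    - [0,0,0]
  rotation:
    - [0,0,0]
    - [0,0,0]
    - [0,0,0]
    - [0,0,0]
    - [0,0,0]
  grip: [85,85,85,85,85]

```text
time: 7.12
eef_pos: [0.5497, 0.363, 0.2703]
tcp_rot: [0.703, 0.711, 0.0, -0.0]
contact_force: [-0.1, 0.6, -0.2]
opening: 0.995
```

Run:
```python
from h import *
print("crown px->",px2z("w2",232.4,102.7,-.103).round(4), load("w2")[0][0,0])
print("edges x",px2z("top",133.75,130+88/4,.234)[0],px2z("top",133.75,130+125.5/4,.212)[0])
snap("wrist","w3"); go(.552,.3635,.202,90.6)
for y in(-.055,.055): print(proj("w3",[.5515,.3635+y,.234]).round(1))
i=cv2.imread("pics/w3.png");cv2.imwrite("pics/w3b.png",i)
```

```text
crown px-> [ 0.5242  0.0164 -0.103 ] 288.65632228841895
edges x 0.5628358307771943 0.5439694167661959
pos [0.5501 0.3617 0.2703] yaw 90.55 rows t [0.06  0.065 2.277] mm; turn z units -0.01
tilt [-3.e-04 -2.e-04 -1.e+00] t 7.17 F [ 0.9 -0.  -0.3] op 0.995
[258.9 290.8]
[261.2 137.4]
```

View pics/w3b.png

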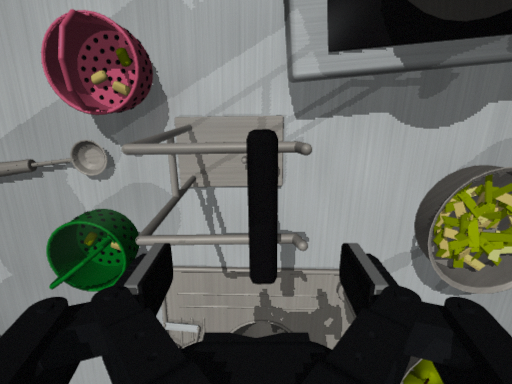

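Run:
```python
from h import *
for u,v,z in((263,284,.234),(262,130,.21),(262,133,.234),(215,148,.207),(215,239,.207)): print(px2z("w3",u,v,z).round(4))
for y in(.055,-.055): print(px2z("top",133.75-y/.11*43.5,156.75,.23).round(4))
```

```text
[0.5544 0.3143 0.234 ]
[0.5524 0.4209 0.21  ]
[0.5519 0.4212 0.234 ]
[0.5191 0.4077 0.207 ]
[0.5169 0.3362 0.207 ]
[0.5522 0.4194 0.23  ]
[0.5506 0.3088 0.23  ]
```

Call:
send_rows:
  translation:
    - [0.19,0.1,0.6]
    - [0,0,0.8]
    - [0,0,0.6]
    - [0,0,0.28]
    - [0,0,0]
  rotation:
    - [0,0,0]
    - [0,0,0]
    - [0,0,0]
    - [0,0,0]
    - [0,0,0]
  grip: [85,85,85,85,50]

```text
time: 7.8
eef_pos: [0.5542, 0.3653, 0.201]
tcp_rot: [0.705, 0.709, -0.001, -0.0]
contact_force: [-0.1, -0.2, 1.1]
opening: 0.811
```

Call:
send_rows:
  translation:
    - [0,0,0]
    - [0,0,0]
    - [0,0,0]
    - [0,0,0]
    - [0,0,0]
  rotation:
    - [0,0,0]
    - [0,0,0]
    - [0,0,0]
    - [0,0,0]
    - [0,0,0]
  grip: [30,10,5,5,5]
  squeeze: 90

```text
time: 8.43
eef_pos: [0.5548, 0.3659, 0.2032]
tcp_rot: [0.705, 0.709, 0.001, 0.0]
contact_force: [-0.1, -0.6, 3.7]
opening: 0.221
```

Call:
send_rows:
  translation:
    - [0,0,0]
    - [0,0,0]
  rotation:
    - [0,0,0]
    - [0,0,0]
  grip: [5,5]

```text
time: 8.68
eef_pos: [0.5549, 0.3659, 0.2032]
tcp_rot: [0.705, 0.709, 0.001, 0.0]
contact_force: [-0.4, -0.2, 5.2]
opening: 0.218
```

Call:
send_rows:
  translation:
    - [0,0,-0.3]
    - [0,0,-0.5]
    - [0,0,-0.8]
    - [0,0,-1]
    - [0,0,-1]
  rotation:
    - [0,0,0]
    - [0,0,0]
    - [0,0,0]
    - [0,0,0]
    - [0,0,0]
  grip: [5,5,5,5,5]

```text
time: 9.3
eef_pos: [0.554, 0.3655, 0.3106]
tcp_rot: [0.705, 0.709, -0.001, -0.0]
contact_force: [1.1, -0.9, -2.9]
opening: 0.222
```

Call:
send_rows:
  translation:
    - [0,0,-1]
    - [0,0,-1]
    - [0,0,-1]
    - [0,0,-1]
    - [0,0,-0.3]
  rotation:
    - [0,0,0]
    - [0,0,0]
    - [0,0,0]
    - [0,0,0]
    - [0,0,0]
  grip: [5,5,5,5,5]

```text
time: 9.93
eef_pos: [0.5546, 0.3658, 0.4419]
tcp_rot: [0.705, 0.709, 0.002, 0.001]
contact_force: [0.3, 0.2, -3.5]
opening: 0.216
```

Run:
```python
from h import *
go(.5576,.015,.40,83)
snap("scene","s2");s=ctrl.get_state()["eef_pos"];print(proj("s2",[s[0],s[1],s[2]-.186]),proj("s2",s))
```

```text
pos [0.5546 0.3658 0.4419] yaw 90.36 rows t [-11.697   0.022   1.378] mm; turn z units 1.47
tilt [ 0.0037  0.0018 -1.    ] t 9.93 F [ 0.3  0.2 -3.5] op 0.216
[385.38248615 167.892888  ] [405.24501176 101.4937186 ]
```

Call:
send_rows:
  translation:
    - [-0.5,0,0]
    - [-0.98,0,0]
    - [-0.98,0,0]
    - [-0.98,0,0]
    - [-0.98,0,0]
  rotation:
    - [0,0,0]
    - [0,0,0]
    - [0,0,0]
    - [0,0,0]
    - [0,0,0]
  grip: [5,5,5,5,5]

```text
time: 10.6
eef_pos: [0.5545, 0.2311, 0.4364]
tcp_rot: [0.705, 0.709, -0.002, -0.001]
contact_force: [-0.4, -0.4, -2.7]
opening: 0.222
```

Call:
send_rows:
  translation:
    - [-0.98,0,0]
    - [-0.98,0,0.2]
    - [-0.98,0,0.3]
    - [-0.98,0,0.3]
    - [-0.98,0,0.3]
  rotation:
    - [0,0,0]
    - [0,0,0]
    - [0,0,0]
    - [0,0,0]
    - [0,0,0]
  grip: [5,5,5,5,5]

```text
time: 11.22
eef_pos: [0.555, 0.0843, 0.4032]
tcp_rot: [0.705, 0.709, -0.002, -0.001]
contact_force: [0.1, 0.1, -2.2]
opening: 0.217
```

Call:
send_rows:
  translation:
    - [-0.98,0,0.3]
    - [-0.98,0,0.3]
    - [-0.4,0,0.3]
    - [0,0,0.3]
    - [0,0,0]
  rotation:
    - [0,0,0]
    - [0,0,0]
    - [0,0,0.5]
    - [0,0,0.4]
    - [0,0,0]
  grip: [5,5,5,5,5]

```text
time: 11.85
eef_pos: [0.5559, 0.016, 0.3683]
tcp_rot: [0.732, 0.681, -0.001, -0.001]
contact_force: [-0.7, -0.3, -2.2]
opening: 0.22
```

Run:
```python
from h import *
go(.556,.0145,.1,86)
```

```text
pos [0.5559 0.016  0.3683] yaw 85.87 rows t [-0.058  0.032  8.942] mm; turn z units -0.03
tilt [-0.0029  0.001  -1.    ] t 11.85 F [-0.7 -0.3 -2.2] op 0.22
```

Call:
send_rows:
  translation:
    - [-0.06,0.03,1]
    - [0,0,1]
    - [0,0,1]
    - [0,0,1]
    - [0,0,1]
  rotation:
    - [0,0,0]
    - [0,0,0]
    - [0,0,0]
    - [0,0,0]
    - [0,0,0]
  grip: [5,5,5,5,5]

```text
time: 12.48
eef_pos: [0.5576, 0.0146, 0.2196]
tcp_rot: [0.732, 0.682, 0.0, 0.0]
contact_force: [0.3, -0.1, -2.6]
opening: 0.218
```

Call:
send_rows:
  translation:
    - [0,0,1]
    - [0,0,1]
    - [0,0,0.8]
    - [0,0,0.2]
    - [0,0,0]
  rotation:
    - [0,0,0]
    - [0,0,0]
    - [0,0,0]
    - [0,0,0]
    - [0,0,0]
  grip: [5,5,5,5,5]

```text
time: 13.1
eef_pos: [0.5577, 0.014, 0.1305]
tcp_rot: [0.732, 0.681, 0.0, 0.0]
contact_force: [1.0, 0.3, -3.8]
opening: 0.22
```

Run:
```python
from h import *
go(.556,.0145,.049,86)
snap("wrist","w4");snap("top","t4")
s=ctrl.get_state();f=R.from_quat(s["tcp_rot"]).apply([0,0,.186])+s["eef_pos"];print("foot",f.round(4),proj("w4",f),proj("t4",f))
a=cv2.resize(cv2.imread("pics/w4.png")[0:240,130:400],None,fx=400/270,fy=400/270,interpolation=2)
b=cv2.resize(cv2.imread("pics/t4.png")[130:210,220:320],None,fx=4,fy=4,interpolation=2)
o=np.zeros((max(len(a),len(b)),800,3),np.uint8);o[:len(a),:400]=a;o[:len(b),400:]=b;cv2.imwrite("pics/p4.png",o)
```

```text
pos [0.5577 0.014  0.1305] yaw 85.91 rows t [ 0.014 -0.06   2.715] mm; turn z units -0.02
tilt [ 5.e-04  0.e+00 -1.e+00] t 13.1 F [ 1.   0.3 -3.8] op 0.22
foot [ 0.559   0.0135 -0.0544] [257.70621131 171.47743917] [266.48479469 176.41469017]
```

View pics/p4.png

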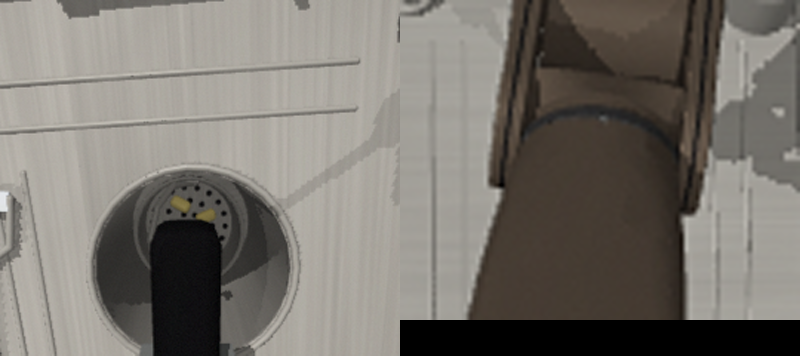

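Call:
send_rows:
  translation:
    - [0,0.1,0.4]
    - [0,0,0.5]
    - [0,0,0.5]
    - [0,0,0.4]
    - [0,0,0]
  rotation:
    - [0,0,0]
    - [0,0,0]
    - [0,0,0]
    - [0,0,0]
    - [0,0,0]
  grip: [5,5,5,5,5]

```text
time: 13.82
eef_pos: [0.559, 0.0133, 0.074]
tcp_rot: [0.732, 0.681, -0.001, -0.001]
contact_force: [-1.2, -0.1, -2.2]
opening: 0.221
```

Call:
send_rows:
  translation:
    - [0,0,0.3]
    - [0,0,0.3]
    - [0,0,0.3]
    - [0,0,0]
    - [0,0,0]
  rotation:
    - [0,0,0]
    - [0,0,0]
    - [0,0,0]
    - [0,0,0]
    - [0,0,0]
  grip: [5,5,5,5,5]

```text
time: 14.45
eef_pos: [0.5605, 0.0132, 0.049]
tcp_rot: [0.732, 0.681, 0.0, 0.0]
contact_force: [0.2, -0.2, -2.8]
opening: 0.225
```

Call:
send_rows:
  translation:
    - [0.1,-0.25,0]
    - [0,-0.3,0]
    - [0,-0.3,0]
    - [0,0,0]
    - [0,0,0]
  rotation:
    - [0,0,0]
    - [0,0,0]
    - [0,0,0]
    - [0,0,0]
    - [0,0,0]
  grip: [5,5,5,5,5]

```text
time: 15.08
eef_pos: [0.5352, 0.018, 0.0492]
tcp_rot: [0.732, 0.681, 0.0, 0.0]
contact_force: [-0.6, -0.4, -1.8]
opening: 0.216
```

Call:
send_rows:
  translation:
    - [0,0,-0.2]
    - [0,0,-0.2]
    - [0,0,-0.2]
    - [0,0.1,-0.1]
    - [0,0,0]
  rotation:
    - [0,0,0]
    - [0,0,0]
    - [0,0,0]
    - [0,0,0]
    - [0,0,0]
  grip: [5,5,5,5,5]

```text
time: 15.7
eef_pos: [0.5386, 0.0177, 0.0704]
tcp_rot: [0.732, 0.681, 0.0, 0.0]
contact_force: [-0.4, 0.1, -2.1]
opening: 0.219
```

Call:
send_rows:
  translation:
    - [0,0.27,-0.2]
    - [0,0.27,-0.15]
    - [0,0.27,-0.1]
    - [-0.05,0.27,-0.05]
    - [0,0,0]
  rotation:
    - [0,0,0]
    - [0,0,0]
    - [0,0,0]
    - [0,0,0]
    - [0,0,0]
  grip: [5,5,5,5,5]

```text
time: 16.32
eef_pos: [0.5708, 0.0138, 0.0848]
tcp_rot: [0.732, 0.681, -0.0, -0.0]
contact_force: [-0.1, -0.2, -2.9]
opening: 0.222
```

Call:
send_rows:
  translation:
    - [0,0,-0.1]
    - [0,0,-0.1]
    - [0,0,-0.1]
    - [0,0,0]
    - [0,0,0]
  rotation:
    - [0,0,0]
    - [0,0,0]
    - [0,0,0]
    - [0,0,0]
    - [0,0,0]
  grip: [5,5,5,5,5]

```text
time: 16.95
eef_pos: [0.5702, 0.014, 0.0939]
tcp_rot: [0.732, 0.681, 0.0, 0.0]
contact_force: [0.1, 0.5, -7.6]
opening: 0.216
```

Call:
send_rows:
  translation:
    - [0.08,0.07,-0.2]
    - [0,0,-0.3]
    - [0,0,-0.4]
    - [0,0,-0.4]
    - [0,0,-0.4]
  rotation:
    - [0,0,0]
    - [0,0,0]
    - [0,0,0]
    - [0,0,0]
    - [0,0,0]
  grip: [5,5,5,5,5]

```text
time: 17.58
eef_pos: [0.5728, 0.0162, 0.1462]
tcp_rot: [0.732, 0.681, 0.0, 0.0]
contact_force: [0.6, 0.5, -6.7]
opening: 0.219
```

Call:
send_rows:
  translation:
    - [0,0,-0.5]
    - [0,0,-0.5]
    - [0,0,-0.5]
    - [0,0,-0.5]
    - [0,0,-0.5]
  rotation:
    - [0,0,0]
    - [0,0,0]
    - [0,0,0]
    - [0,0,0]
    - [0,0,0]
  grip: [5,5,5,5,5]

```text
time: 18.2
eef_pos: [0.5725, 0.0162, 0.2209]
tcp_rot: [0.732, 0.681, 0.0, 0.0]
contact_force: [-0.3, -0.4, -8.2]
opening: 0.22
```

Call:
send_rows:
  translation:
    - [0,0,-0.5]
    - [0,0,-0.5]
    - [0,0,-0.5]
    - [0,0,-0.5]
    - [0,0,-0.5]
  rotation:
    - [0,0,0]
    - [0,0,0]
    - [0,0,0]
    - [0,0,0]
    - [0,0,0]
  grip: [5,5,5,5,5]

```text
time: 18.82
eef_pos: [0.5725, 0.0162, 0.2959]
tcp_rot: [0.732, 0.681, -0.0, 0.0]
contact_force: [0.1, 0.2, -7.4]
opening: 0.218
```

Call:
send_rows:
  translation:
    - [0,0,-0.7]
    - [0,0,-0.7]
    - [0,0,-0.5]
    - [0,0,-0.3]
    - [0,0,0]
  rotation:
    - [0,0,0]
    - [0,0,0]
    - [0,0,0]
    - [0,0,0]
    - [0,0,0]
  grip: [5,5,5,5,5]

```text
time: 19.45
eef_pos: [0.5728, 0.0162, 0.3617]
tcp_rot: [0.732, 0.681, 0.0, 0.001]
contact_force: [0.7, -1.5, -8.3]
opening: 0.218
```

Run:
```python
from h import *
go(.554,-.366,.36,90)
snap("scene","s5")
s=ctrl.get_state();b=np.array(s["eef_pos"])-[.01,0,.186+.099];print("underside",b,proj("s5",b).round(0))
i=cv2.imread("pics/s5.png");cv2.imwrite("pics/s5b.png",cv2.resize(i[60:300,60:400],None,fx=2,fy=2,interpolation=2))
for uv in((343,142),(409,125),(441,206),(376,226)): pass
for u,v in((83,165.5),(156,163),(151,229),(75,236)): print(px2z("scene",u,v,.02).round(3))
```

```text
pos [0.5728 0.0162 0.3617] yaw 85.86 rows t [-12.752   0.295   0.057] mm; turn z units -0.83
tilt [ 1.3e-03 -2.0e-04 -1.0e+00] t 19.45 F [ 0.7 -1.5 -8.3] op 0.218
underside [0.5624949  0.01622066 0.0756187 ] [240. 202.]
[ 0.447 -0.511  0.02 ]
[ 0.397 -0.289  0.02 ]
[ 0.652 -0.217  0.02 ]
[ 0.711 -0.412  0.02 ]
```

View pics/s5b.png

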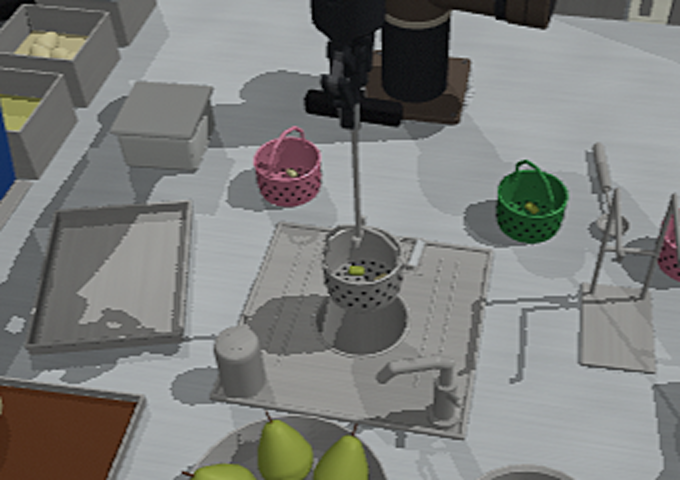

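Call:
send_rows:
  translation:
    - [-0.2,0,0]
    - [-0.4,0.03,0]
    - [-0.6,0.03,0]
    - [-0.8,0.03,0]
    - [-0.9,0.03,0]
  rotation:
    - [0,0,0]
    - [0,0,0]
    - [0,0,0]
    - [0,0,0]
    - [0,0,0]
  grip: [5,5,5,5,5]

```text
time: 20.12
eef_pos: [0.5697, -0.0728, 0.3608]
tcp_rot: [0.732, 0.681, -0.0, 0.0]
contact_force: [0.6, 0.8, -7.6]
opening: 0.219
```

Call:
send_rows:
  translation:
    - [-0.9,0.03,0]
    - [-0.9,0.03,0]
    - [-0.9,0.03,0]
    - [-0.9,0.03,0]
    - [-0.9,0.03,0]
  rotation:
    - [0,0,0]
    - [0,0,0]
    - [0,0,0]
    - [0,0,0]
    - [0,0,0]
  grip: [5,5,5,5,5]

```text
time: 20.75
eef_pos: [0.564, -0.2081, 0.3607]
tcp_rot: [0.733, 0.681, -0.0, 0.0]
contact_force: [-0.3, 0.5, -8.1]
opening: 0.22
```

Call:
send_rows:
  translation:
    - [-0.9,0.03,0]
    - [-0.9,0.03,0]
    - [-0.9,0.03,0]
    - [-0.8,0.03,0]
    - [-0.7,0.03,0]
  rotation:
    - [0,0,0]
    - [0,0,0]
    - [0,0,0]
    - [0,0,0]
    - [0,0,0]
  grip: [5,5,5,5,5]

```text
time: 21.38
eef_pos: [0.5598, -0.3336, 0.3607]
tcp_rot: [0.732, 0.681, -0.0, -0.0]
contact_force: [-0.5, -0.5, -8.1]
opening: 0.221
```

Call:
send_rows:
  translation:
    - [-0.5,0,0]
    - [-0.3,0,0]
    - [-0.2,0,0]
    - [0,0,0.2]
    - [0,0,0.3]
  rotation:
    - [0,0,0]
    - [0,0,0]
    - [0,0,0]
    - [0,0,0]
    - [0,0,0]
  grip: [5,5,5,5,5]

```text
time: 22.0
eef_pos: [0.558, -0.3611, 0.3457]
tcp_rot: [0.732, 0.681, 0.0, 0.0]
contact_force: [-0.1, 0.2, -7.3]
opening: 0.219
```

Call:
send_rows:
  translation:
    - [0,0,0.4]
    - [0,0,0.3]
    - [0,0,0.2]
    - [0,0,0.1]
    - [0,0,0]
  rotation:
    - [0,0,0]
    - [0,0,0]
    - [0,0,0]
    - [0,0,0]
    - [0,0,0]
  grip: [5,5,5,5,5]

```text
time: 22.62
eef_pos: [0.5578, -0.3617, 0.3158]
tcp_rot: [0.732, 0.681, -0.0, -0.0]
contact_force: [-0.0, 0.5, -7.5]
opening: 0.215
```

Run:
```python
from h import *
go(.558,-.362,.295,86)
```

```text
pos [ 0.5578 -0.3617  0.3158] yaw 85.86 rows t [-0.01   0.007  0.695] mm; turn z units -0.03
tilt [-1.e-04  1.e-04 -1.e+00] t 22.62 F [-0.   0.5 -7.5] op 0.215
```

Call:
send_rows:
  translation:
    - [0,0,0.2]
    - [0,0,0.2]
    - [0,0,0.2]
    - [0,0,0.07]
    - [0,0,0.07]
  rotation:
    - [0,0,0]
    - [0,0,0]
    - [0,0,0]
    - [0,0,0]
    - [0,0,0]
  grip: [5,5,5,5,5]

```text
time: 23.25
eef_pos: [0.5578, -0.3617, 0.2935]
tcp_rot: [0.732, 0.681, -0.0, -0.0]
contact_force: [0.9, -0.6, -7.4]
opening: 0.221
```

Call:
send_rows:
  translation:
    - [0,0,0.06]
    - [0,0,0.06]
    - [0,0,0.06]
    - [0,0,0.06]
    - [0,0,0]
  rotation:
    - [0,0,0]
    - [0,0,0]
    - [0,0,0]
    - [0,0,0]
    - [0,0,0]
  grip: [5,5,5,5,5]

```text
time: 23.88
eef_pos: [0.5581, -0.3621, 0.2879]
tcp_rot: [0.732, 0.681, 0.0, 0.001]
contact_force: [-0.3, -0.3, -3.1]
opening: 0.215
```

Call:
send_rows:
  translation:
    - [0,0,0.2]
    - [0,0,0.2]
    - [0,0,0.2]
    - [0,0,0.2]
    - [0,0,0.2]
  rotation:
    - [0,0,0]
    - [0,0,0]
    - [0,0,0]
    - [0,0,0]
    - [0,0,0]
  grip: [5,5,5,5,5]

```text
time: 24.5
eef_pos: [0.5578, -0.3616, 0.2559]
tcp_rot: [0.732, 0.681, -0.0, -0.0]
contact_force: [-0.2, -0.1, -3.1]
opening: 0.224
```

Run:
```python
from h import *
snap("scene","s6");s=ctrl.get_state();f=np.array(s["eef_pos"])-[0,0,.186];go(.558,-.362,.295,86)
u,v=proj("s6",f).astype(int);print(u,v)
c=cv2.imread("pics/s6.png")[v-50:v+50,u-60:u+60]
c2=cv2.resize(c,None,fx=5,fy=5,interpolation=2);cv2.imwrite("pics/s6b.png",c2)
```

```text
pos [ 0.5575 -0.3614  0.2549] yaw 85.86 rows t [-0.017  0.017 -1.338] mm; turn z units -0.03
tilt [-0.0014  0.0012 -1.    ] t 24.55 F [-0.3 -0.2 -3.3] op 0.219
110 185
```

View pics/s6b.png

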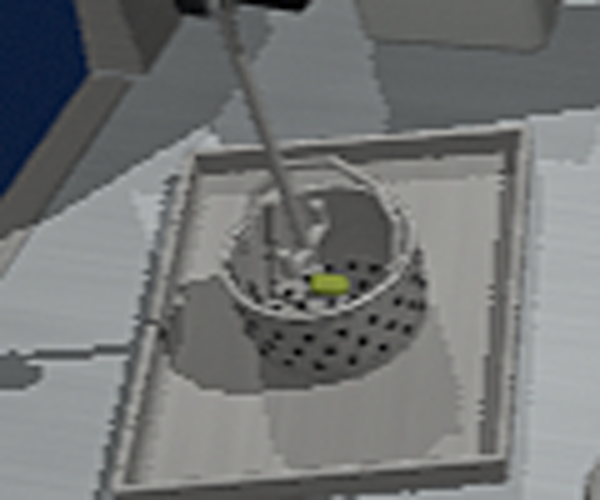

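Run:
```python
from h import *
K=R.from_euler("z",-4,degrees=True)
for n,a in(("-.7",-.7),("-.35",-.35),("0",0),("+.7",.7)):
  print(n,[((proj("s6",K.apply([.054*c*np.sin(a),.05*s,.06+.054*c*np.cos(a)])+[.548,-.362,0])-[50,135])*5).round(0).tolist() for c,s in((0,1),(.7,.7),(1,0),(.7,-.7),(0,-1))])
```

```text
-.7 [[392.0, 267.0], [375.0, 197.0], [322.0, 159.0], [263.0, 177.0], [233.0, 237.0]]
-.35 [[392.0, 267.0], [364.0, 203.0], [305.0, 166.0], [251.0, 182.0], [233.0, 237.0]]
0 [[392.0, 267.0], [353.0, 216.0], [288.0, 185.0], [239.0, 195.0], [233.0, 237.0]]
+.7 [[392.0, 267.0], [337.0, 257.0], [265.0, 244.0], [222.0, 236.0], [233.0, 237.0]]
```

Call:
send_rows:
  translation:
    - [0,0.1,0]
    - [0,0,-0.2]
    - [0,0,-0.3]
    - [0,0,-0.4]
    - [0,0,0]
  rotation:
    - [0,0,0]
    - [0,0,0]
    - [0,0,0]
    - [0,0,0]
    - [0,0,0]
  grip: [5,5,5,5,5]

```text
time: 25.18
eef_pos: [0.5615, -0.3625, 0.2863]
tcp_rot: [0.732, 0.681, 0.0, 0.002]
contact_force: [0.3, 0.3, -2.9]
opening: 0.216
```

Call:
send_rows:
  translation:
    - [0,0,-0.5]
    - [0,0,-0.7]
    - [0,0,-1]
    - [0,0,-1]
    - [0,0,-1]
  rotation:
    - [0,0,0]
    - [0,0,0]
    - [0,0,0]
    - [0,0,0]
    - [0,0,0]
  grip: [5,5,5,5,5]

```text
time: 25.8
eef_pos: [0.5608, -0.3619, 0.4125]
tcp_rot: [0.732, 0.681, 0.0, 0.001]
contact_force: [-0.2, -0.4, -3.4]
opening: 0.22
```

Run:
```python
from h import *
go(.5549,.3659,.442,90.5)
```

```text
pos [ 0.5608 -0.3619  0.4125] yaw 85.86 rows t [24.183 -1.948 -1.018] mm; turn z units -0.93
tilt [ 0.0016 -0.0014 -1.    ] t 25.8 F [-0.2 -0.4 -3.4] op 0.22
```

Call:
send_rows:
  translation:
    - [0,0,-0.5]
    - [0.26,0,-0.5]
    - [0.5,0,0]
    - [1,0,0]
    - [1,0,0]
  rotation:
    - [0,0,-0.93]
    - [0,0,0]
    - [0,0,0]
    - [0,0,0]
    - [0,0,0]
  grip: [5,5,5,5,5]

```text
time: 26.42
eef_pos: [0.5598, -0.2772, 0.4384]
tcp_rot: [0.704, 0.71, 0.0, -0.001]
contact_force: [0.5, -0.2, -2.7]
opening: 0.218
```

Call:
send_rows:
  translation:
    - [1,0,0]
    - [1,0,0]
    - [1,0,0]
    - [1,0,0]
    - [1,0,0]
  rotation:
    - [0,0,0]
    - [0,0,0]
    - [0,0,0]
    - [0,0,0]
    - [0,0,0]
  grip: [5,5,5,5,5]

```text
time: 27.05
eef_pos: [0.5581, -0.1269, 0.4386]
tcp_rot: [0.704, 0.71, -0.0, -0.001]
contact_force: [0.2, -0.8, -2.8]
opening: 0.223
```

Call:
send_rows:
  translation:
    - [1,0,0]
    - [1,0,0]
    - [1,0,0]
    - [1,0,0]
    - [1,0,0]
  rotation:
    - [0,0,0]
    - [0,0,0]
    - [0,0,0]
    - [0,0,0]
    - [0,0,0]
  grip: [5,5,5,5,5]

```text
time: 27.68
eef_pos: [0.5564, 0.0229, 0.4386]
tcp_rot: [0.704, 0.71, -0.0, -0.001]
contact_force: [0.6, -0.3, -1.8]
opening: 0.223
```

Call:
send_rows:
  translation:
    - [1,0,0]
    - [1,0,0]
    - [1,0,0]
    - [1,0,0]
    - [1,0,0]
  rotation:
    - [0,0,0]
    - [0,0,0]
    - [0,0,0]
    - [0,0,0]
    - [0,0,0]
  grip: [5,5,5,5,5]

```text
time: 28.3
eef_pos: [0.5549, 0.1726, 0.4386]
tcp_rot: [0.704, 0.71, -0.001, -0.001]
contact_force: [0.3, -0.5, -3.1]
opening: 0.218
```

Call:
send_rows:
  translation:
    - [1,0,0]
    - [1,0,0]
    - [1,0,0]
    - [1,0,0]
    - [1,0,0]
  rotation:
    - [0,0,0]
    - [0,0,0]
    - [0,0,0]
    - [0,0,0]
    - [0,0,0]
  grip: [5,5,5,5,5]

```text
time: 28.92
eef_pos: [0.5534, 0.3224, 0.4386]
tcp_rot: [0.704, 0.71, -0.001, -0.0]
contact_force: [0.3, -0.4, -3.4]
opening: 0.22
```

Call:
send_rows:
  translation:
    - [0.8,0,0]
    - [0.5,0,0]
    - [0.2,0,0]
    - [0,0,0]
    - [0,0,0]
  rotation:
    - [0,0,0]
    - [0,0,0]
    - [0,0,0]
    - [0,0,0]
    - [0,0,0]
  grip: [5,5,5,5,5]

```text
time: 29.55
eef_pos: [0.5546, 0.3651, 0.4397]
tcp_rot: [0.704, 0.71, -0.0, 0.0]
contact_force: [0.1, -0.2, -2.8]
opening: 0.218
```

Run:
```python
from h import *
go(.5549,.3659,.2032,90.5)
```

```text
pos [0.5546 0.3651 0.4397] yaw 90.45 rows t [0.029 0.008 7.883] mm; turn z units -0.01
tilt [ 2.e-04 -3.e-04 -1.e+00] t 29.55 F [ 0.1 -0.2 -2.8] op 0.218
```

Call:
send_rows:
  translation:
    - [0.03,0,0.6]
    - [0,0,1]
    - [0,0,1]
    - [0,0,1]
    - [0,0,1]
  rotation:
    - [0,0,0]
    - [0,0,0]
    - [0,0,0]
    - [0,0,0]
    - [0,0,0]
  grip: [5,5,5,5,5]

```text
time: 30.18
eef_pos: [0.5539, 0.3661, 0.2989]
tcp_rot: [0.704, 0.71, -0.001, -0.0]
contact_force: [0.6, 0.9, -2.6]
opening: 0.223
```

Call:
send_rows:
  translation:
    - [0,0,1]
    - [0,0,0.8]
    - [0,0,0.6]
    - [0,0,0.4]
    - [0,0,0.2]
  rotation:
    - [0,0,0]
    - [0,0,0]
    - [0,0,0]
    - [0,0,0]
    - [0,0,0]
  grip: [5,5,5,5,5]

```text
time: 30.8
eef_pos: [0.5543, 0.3666, 0.2109]
tcp_rot: [0.704, 0.71, -0.0, -0.0]
contact_force: [0.6, -1.5, -2.3]
opening: 0.217
```

Call:
send_rows:
  translation:
    - [0,0,0.1]
    - [0,0,0.1]
    - [0,0,0.08]
    - [0,0,0]
    - [0,0,0]
  rotation:
    - [0,0,0]
    - [0,0,0]
    - [0,0,0]
    - [0,0,0]
    - [0,0,0]
  grip: [5,5,5,5,5]

```text
time: 31.42
eef_pos: [0.5544, 0.3668, 0.2033]
tcp_rot: [0.704, 0.71, 0.0, 0.0]
contact_force: [-0.6, 0.6, -2.7]
opening: 0.22
```

Call:
send_rows:
  translation:
    - [0,0,0.05]
    - [0,0,0]
    - [0,0,0.03]
    - [0,0,0]
  rotation:
    - [0,0,0]
    - [0,0,0]
    - [0,0,0]
    - [0,0,0]
  grip: [5,5,5,5]

```text
time: 31.92
eef_pos: [0.5545, 0.3669, 0.2031]
tcp_rot: [0.704, 0.71, 0.0, 0.0]
contact_force: [-4.4, -2.7, 6.3]
opening: 0.22
```

Call:
send_rows:
  translation:
    - [0,0,-0.03]
    - [0,0,0]
    - [0,0,0]
    - [0,0,0]
    - [0,0,0]
  rotation:
    - [0,0,0]
    - [0,0,0]
    - [0,0,0]
    - [0,0,0]
    - [0,0,0]
  grip: [5,22,26,35,60]
  squeeze: 30

```text
time: 32.55
eef_pos: [0.5544, 0.3668, 0.2013]
tcp_rot: [0.704, 0.71, -0.0, -0.0]
contact_force: [-1.1, 0.4, 0.1]
opening: 0.607
```

Call:
send_rows:
  translation:
    - [0,0,0]
    - [0,0,0]
    - [0,0,0]
    - [0,0,-0.2]
    - [0,0,-0.4]
  rotation:
    - [0,0,0]
    - [0,0,0]
    - [0,0,0]
    - [0,0,0]
    - [0,0,0]
  grip: [85,85,85,85,85]

```text
time: 33.17
eef_pos: [0.5541, 0.3666, 0.2198]
tcp_rot: [0.704, 0.71, -0.0, -0.0]
contact_force: [-0.1, 0.3, -0.2]
opening: 0.995
```

Call:
send_rows:
  translation:
    - [0,0,-1]
    - [0,0,-1]
    - [0,0,-1]
    - [0,0,-1]
    - [0,0,0]
  rotation:
    - [0,0,0]
    - [0,0,0]
    - [0,0,0]
    - [0,0,0]
    - [0,0,0]
  grip: [85,85,85,85,85]

```text
time: 33.8
eef_pos: [0.5555, 0.3674, 0.3446]
tcp_rot: [0.704, 0.71, 0.004, 0.001]
contact_force: [0.7, 0.7, -0.6]
opening: 0.994
```

Run:
```python
from h import *
go(.5,.4,.4,90)
snap("scene","s7");i=cv2.imread("pics/s7.png");cv2.imwrite("pics/s7b.png",cv2.resize(i[100:310,40:440],None,fx=2,fy=2,interpolation=2))
```

```text
pos [0.5555 0.3674 0.3446] yaw 90.51 rows t [ 1.111 -1.827 -1.856] mm; turn z units 0.1
tilt [ 0.0075  0.0035 -1.    ] t 33.8 F [ 0.7  0.7 -0.6] op 0.994
```

View pics/s7b.png

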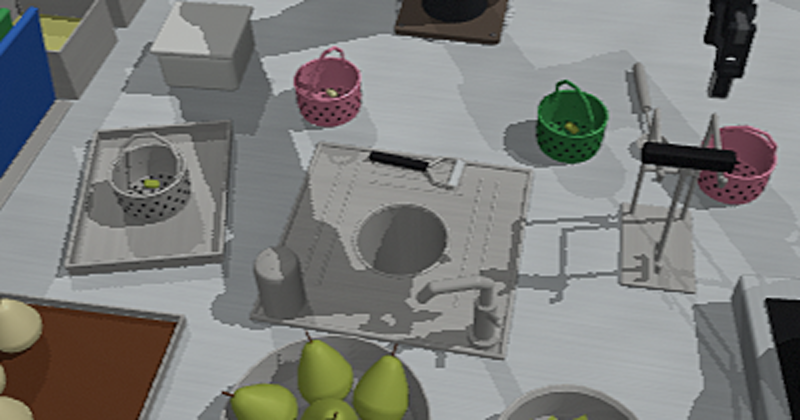

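```bash
python3 -c "
from h import *
print(ticket.sign_off())"
```

```text
the job is handed in; nothing more can be done
None
```

The job is done and handed in. The hook came off its stand, caught the basket's bail and lifted the basket out of the pot. The basket now stands in the tray, and the hook is back on its stand.

- **Lifting:** the wrist camera showed the bail leaning towards the robot. When the bail took the load, the measured downward force rose from about 2.5 to about 7.6 N, and a picture showed the basket hanging level. The hook hid its own foot in the pot, so I caught the bail by position and force alone.
- **Setting down:** the basket went down at about 15 mm/s. After release the bail fell clear of the prong, confirmed by projecting the bail's shape into the picture. The hook then lifted away with no extra load.
- **Last checks:** the final picture shows the basket upright in the tray and the hook hanging across both wires. The peeler and shaker appear where they were. The gripper is open about 110 mm above the handle with near-zero force, and the clock stood at 33.8 s when handed in.
- **Disagreements:**
  - The automatic fit of the bail's direction locked onto the basket's rim, so I used readings by eye instead.
  - The top and wrist cameras disagreed by about 4 mm on the handle's position.
  - The top and scene cameras disagreed by about 1 cm on the tray's centre, so I used averages.
  - Hanging the hook back pressed briefly with a measured force of about 8 N.

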